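# Show where the missing sleeve goes

### The job

Four spigots stand in a row on the aluminium base plate and one of them lacks its steel sleeve: show a trainee where the missing one goes. First point down at the bare spigot with the fingertips a finger's breadth or two above the middle of its top and keep still there for two seconds; then raise the hand, point in the same way at the middle of the spare steel sleeve standing on the worktop for two seconds, and finish still pointing at it. Touch and move nothing, and point closely at nothing else on the way.

Things in the scene. Friction and masses are not known exactly. Their poses are not given: they have to be found in the camera images.
- bare_spigot_tip (a point): centre of the top of the one spigot that carries no sleeve, 72 mm above the worktop. The post is 20 mm in diameter and stands upright; the four spigots are alike and stand in a row, 70 mm apart, and which one is bare varies
- spare_sleeve_top (a point): centre of the top face, 42 mm above the worktop, of the spare sleeve: a plain grey steel open tube, 43 mm outside diameter, 42 mm high, standing upright and loose on the worktop between the base plate and the robot, in a row of three with the flanged bush and the coil spring (order varies)
- spare_sleeve: the same spare sleeve; origin at the centre of its underside
- base_plate: aluminium base plate 80 x 290 x 12 mm flat on the worktop, long side along its own y, with four upright spigots in a row along its y at -105, -35, 35 and 105 mm; origin at the centre of its underside. Fixed
- bare_spigot: the spigot without a sleeve: foot flange 48 mm diameter and 8 mm thick, post 20 mm diameter, 60 mm high over all; origin at the centre of its underside, 12 mm above the worktop. Fixed
- spigot_1: steel spigot screwed to the base plate: foot flange 48 mm diameter and 8 mm thick, post 20 mm diameter, 60 mm high over all; origin at the centre of its underside, 12 mm above the worktop; it carries a sleeve. Fixed
- spigot_2: steel spigot screwed to the base plate: foot flange 48 mm diameter and 8 mm thick, post 20 mm diameter, 60 mm high over all; origin at the centre of its underside, 12 mm above the worktop; it carries a sleeve. Fixed
- spigot_3: steel spigot screwed to the base plate: foot flange 48 mm diameter and 8 mm thick, post 20 mm diameter, 60 mm high over all; origin at the centre of its underside, 12 mm above the worktop; it carries a sleeve. Fixed
- sleeve_1: plain grey steel sleeve (open tube), 43 mm outside diameter, 42 mm high, standing upright on a spigot of the base plate, the spigot standing 10 mm out of its top; origin at the centre of its underside, 20 mm above the worktop. A push fit: it does not move
- sleeve_2: plain grey steel sleeve (open tube), 43 mm outside diameter, 42 mm high, standing upright on a spigot of the base plate, the spigot standing 10 mm out of its top; origin at the centre of its underside, 20 mm above the worktop. A push fit: it does not move
- sleeve_3: plain grey steel sleeve (open tube), 43 mm outside diameter, 42 mm high, standing upright on a spigot of the base plate, the spigot standing 10 mm out of its top; origin at the centre of its underside, 20 mm above the worktop. A push fit: it does not move
- flanged_bush: brass bush with a flange at the foot, 38 mm diameter, 34 mm high, loose on the worktop; origin at the centre of its underside. Not wanted
- coil_spring: steel compression spring standing on end, 28 mm diameter, 55 mm high, loose on the worktop; origin at the centre of its underside. Not wanted
- valve_block: small die-cast valve block with round ports, 40 x 72 x 44 mm, loose on the worktop at the right; origin at the centre of its underside. Not wanted

How it is judged:
By the outcome, as a careful person would: the job done as asked, in the order asked, and still so for the second after the job is handed in, with the robot touching nothing.
It also fails if it takes over 42 s, if anything falls off the work surface, if the arm or the gripper's body presses on something with over 40 N, if the wrist force passes 120 N, or if a joint passes its speed limit or range.

### The arm

A 6-joint arm with a two-finger parallel gripper is mounted at the origin on a cart in front of the work surface, level with it; the furniture and walls round the work are solid. World frame = base frame: x ahead of the robot, y to its left, z up, the work surface at z = 0. Lengths are in mm, angles in rad, forces in N, time in s.
With the tool pointing down it reaches from about 350 to 875 mm from the base axis. Payload 15.5 kg.
Tool frame: the origin (TCP) lies at the very end of the fingers, on their centre line; the grasp point (between the pads) lies 19 mm behind it (r.hold_point_z is the distance from the TCP to the grasp point, in mm); x points along the fingers, z is the direction in which the jaws open and shut, and the axes are right-handed (so a half turn about x gives the same grasp; the last joint's range is limited). The gripper opens to 85 mm and grips with 20 to 120 N. Pads are 22 mm wide; open, the fingers measure 114 mm over their backs; the gripper's body (76 mm by 85 mm) begins 54 mm behind the grasp point. The pads swing forward as they close: fully open they stand 13 mm farther back than shut.
Start: joints at [-1.375, 0.494, 1.345, -0, 1.302, -0.096], TCP at [179.2, -598.76, 231.277] pointing down, gripper open.
Joint ranges: [-2.91, 2.91], [-0.82, 2.16], [0.22, 2.67], [-1.22, 4.37], [0.12, 2.79], [-3.08, 3.08]. Speed limits (rad/s): [1.89, 1.89, 2.57, 3.01, 3.01, 3.01].

### API

Orientations are given as a 3x3 rotation matrix whose columns are the frame's x, y, z axes.
In Python, from cell import sensors, cams, order, finder, r gives the robot as it stands.
- The arm moves only by the tool step_arm, never from a script. Its arguments are lists of equal length, an entry for each row: "xyz": the shift along the tool's x, y, z in mm, a list of three; "turn": the turn, a rotation vector about the tool's x, y, z in rad, a list of three; "fingers": the closure, from -1 (fully open) to 1 (shut), so that 0 is half open. In form: {"xyz": [[tx, ty, tz], ...], "turn": [[ax, ay, az], ...], "fingers": [fingers, ...]}. A call has 1 to 20 rows; each row shifts and turns the commanded pose from where the row before left it, along the tool's axes as they then stand; what a row does not reach is not made up. A row lasts 1/10 s, in which the tool goes at most 50 mm and 8.59 degrees, less where a joint would pass 70% of its speed; a pose out of reach is approached as far as the arm can. A call is refused whole if a number of a shift passes 50 or a number of a turn 0.15, either way. A call with a gripper value outside its range is refused whole. The fingers move at their own pace and stop on an object; "newtons" is the grip in N (left out, the last holds). Time passes only in rows, so rows that do not move let the fingers close. It gives the time, the measured TCP pose, the force and the opening at its end, in the units of the state.
- sensors.get_state(): the state, without advancing time (a new reading comes with each control period).
- cams.get_image(name): name is "scene" or "top" or "wrist"; returns (picture, depth): 480x640x3 uint8, blue, green, red; 480x640 float32, mm along the optical axis (not along the pixel's ray), 0 where there is no reading.
- cams.camera_info(name): a dict with "fx", "fy", "cx", "cy" (pixels), "k1" (the pictures are not rectified: a ray, as slopes to the right and down, at radius r is drawn at 1 + k1 r^2 times it, then the intrinsics apply), "R" (3x3) and "t" (3): a world point X has camera coordinates R X + t. Camera axes: x right, y down, z forward; pixel columns grow to the right and rows downward; lengths in mm; the calibration is good to about 2 mm. A picture is of the moment at which its call begins: read the wrist's pose just before it. camera_info takes no time and is no camera call; for the wrist camera it gives the pose at the moment of the call.
- order.job_done(): hands the job in, once; it reports no verdict.
Trained networks look in the newest picture that a camera, given by its name, has taken for a name from the list of things; names that differ only in an ending like _2 or _b are one class to them, and where a whole thing is asked for, a point or a joint stands for the part that bears it (a point fixed in the world has none). Each returns a list of dicts, best first, with "score" (0 to 1); they miss things now and then, are a little off and sometimes report something else, mostly with a low value. They report only what shows in the picture. A call takes as long as a camera call.
- finder.recognise(label, camera): "box" ([left, top, right, bottom] in pixels, round what is visible of it).
- finder.tip_of(label, camera): "xy" ([column, row] in pixels: a listed point, or the origin of a listed thing).
The state is a dict: "time": time; "joint_pos": joint angles; "joint_vel": joint speeds; "joint_efforts": joint torques, N m; "position": TCP position; "ee_rot": TCP orientation; "ft_force": force on the tool from outside, world axes, zero at the start; "ft_torque": the same for the moment, N m; "gripper_width": finger opening in mm.
Only numpy, scipy, OpenCV 4.12 (cv2) and the standard library are available. Lean on these libraries where they do the work, as an engineer would, in place of code of your own. Each camera call takes 0.05 s, during which the arm holds its last target.

## Working session

There is one attempt and no reset: what is moved stays moved. The work goes in short steps, Python scripts to look and compute and a tool call to move; the robot and the scene stay as the last step left them, time stands still between calls to the robot, and variables do not carry over. Pictures are saved under pics/ and viewed, and the job is handed in when it is done.

Besides the shell and the picture viewer there is one more tool, called after "Call:" by a JSON object that holds its "op" and its "data", one argument or row to a line. step_arm: Moves the arm, as the interface text tells. Its arguments: {"type":"object","properties":{"xyz":{"type":"array","items":{"type":"array","items":{"type":"number"}}},"turn":{"type":"array","items":{"type":"array","items":{"type":"number"}}},"fingers":{"type":"array","items":{"type":"number"}},"newtons":{"type":"number"}},"required":["xyz","turn","fingers"]}

```bash
ls; mkdir -p pics
cat > h.py <<'E'
import numpy as np, cv2
from cell import sensors, cams, order, finder, r
def ray(ci,u,v):
    K=np.array([[ci["fx"],0,ci["cx"]],[0,ci["fy"],ci["cy"]],[0,0,1.]])
    p=cv2.undistortPoints(np.array([[[u,v]]],float),K,np.array([ci["k1"],0,0,0,0.]))[0,0]
    R=np.array(ci["R"]);t=np.array(ci["t"])
    return -R.T@t, R.T@np.array([p[0],p[1],1.])
def onz(ci,u,v,z):
    o,d=ray(ci,u,v); return o+d*(z-o[2])/d[2]
def proj(ci,X):
    K=np.array([[ci["fx"],0,ci["cx"]],[0,ci["fy"],ci["cy"]],[0,0,1.]])
    return cv2.projectPoints(np.array([X],float),cv2.Rodrigues(np.array(ci["R"],float))[0],np.array(ci["t"],float),K,np.array([ci["k1"],0,0,0,0.]))[0][0,0]
E
python3 - <<'E'
from h import *
s=sensors.get_state();print(s["time"],s["position"],s["ee_rot"],s["gripper_width"])
for c in ["scene","top"]:
    im,d=cams.get_image(c); cv2.imwrite(f"pics/{c}0.png",im); np.save(f"{c}0.npy",d)
    ci=cams.camera_info(c); print(c,-np.array(ci["R"]).T@np.array(ci["t"]))
    for l,z in [("bare_spigot_tip",72),("spare_sleeve_top",42),("coil_spring",0),("flanged_bush",0),("valve_block",0)]:
        for q in finder.tip_of(l,c)[:3]:
            print(l,np.round(q["score"],2),np.round(q["xy"]),np.round(onz(ci,*q["xy"],z)))
print(sensors.get_state()["time"])
E
```

```text
pics
0.0 [ 179.1161949  -598.40038557  230.67717048] [[-2.31351659e-04  9.58022747e-01  2.86692104e-01]
 [ 1.23985721e-03  2.86692166e-01 -9.58021954e-01]
 [-9.99999205e-01  1.33817304e-04 -1.25413812e-03]] 85.1704128383736
scene [235.67040927 263.39889011 694.59575175]
bare_spigot_tip 0.66 [227. 259.] [ 588. -166.   72.]
spare_sleeve_top 0.81 [350. 260.] [ 442. -263.   42.]
coil_spring 0.71 [389. 246.] [ 411. -352.   -0.]
flanged_bush 0.83 [328. 345.] [ 420. -142.    0.]
valve_block 0.75 [364. 163.] [ 527. -525.    0.]
valve_block 0.7 [202. 313.] [ 607. -111.    0.]
top [ 447.35598098 -291.90884529  915.07534571]
bare_spigot_tip 0.95 [254. 193.] [ 598. -169.   72.]
bare_spigot_tip 0.57 [328. 210.] [ 567. -313.   72.]
spare_sleeve_top 0.54 [298. 276.] [ 437. -254.   42.]
coil_spring 0.47 [352. 290.] [ 410. -365.    0.]
flanged_bush 0.67 [222. 195.] [604. -90.   0.]
flanged_bush 0.46 [247. 282.] [ 423. -148.    0.]
valve_block 0.75 [429. 234.] [ 530. -524.    0.]
0.6
```

View pics/scene0.png

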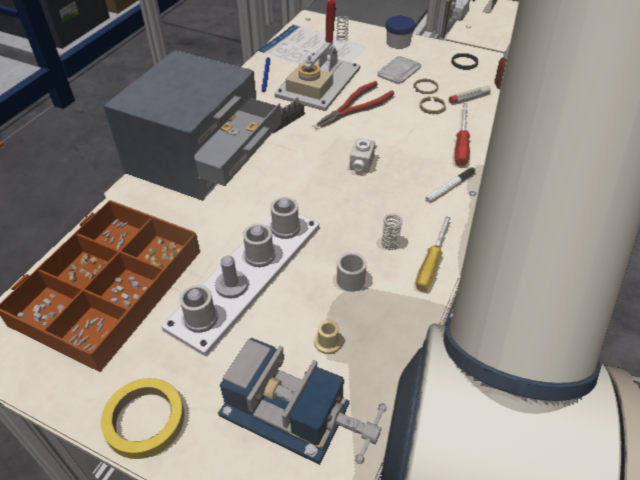

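View pics/top0.png

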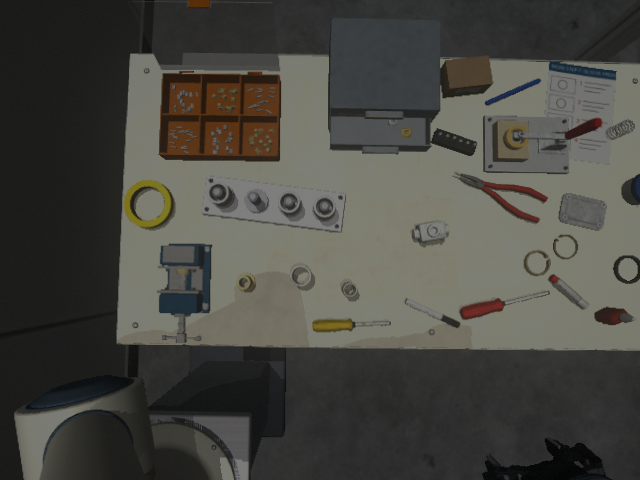

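Scene view: the bare spigot is second from the left, with its tip at about (229,259), and the spare sleeve's top is at about (351,260). In the top view they are at about (254,193) and (301,272). I'll zoom in to refine both.

Run:
```python
import cv2,numpy as np
t=cv2.imread("pics/top0.png");s=cv2.imread("pics/scene0.png")
cv2.imwrite("pics/z1.png",cv2.resize(cv2.convertScaleAbs(t[170:300,200:360],alpha=1.3),(800,650)[:2] if 0 else (738,600),interpolation=cv2.INTER_CUBIC))
cv2.imwrite("pics/z2.png",cv2.resize(s[190:350,160:373],(798,600),interpolation=cv2.INTER_CUBIC))
```

```text
(no output)
```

View pics/z1.png

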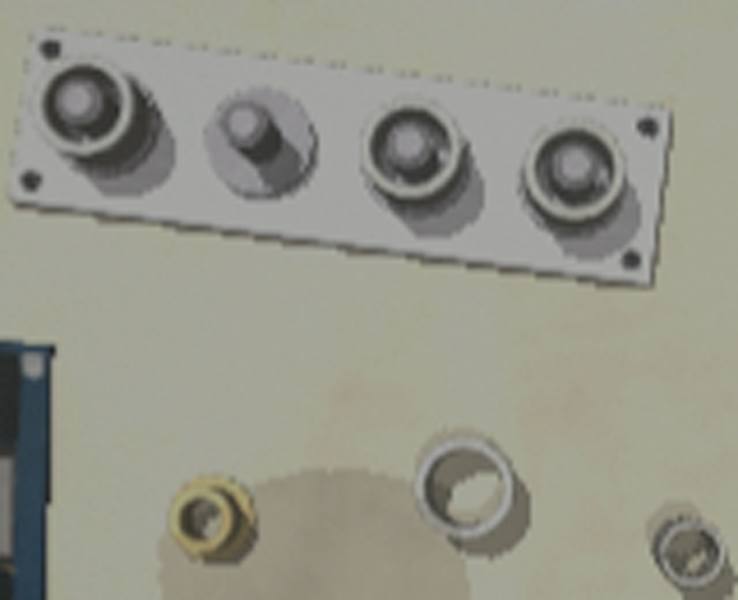

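View pics/z2.png

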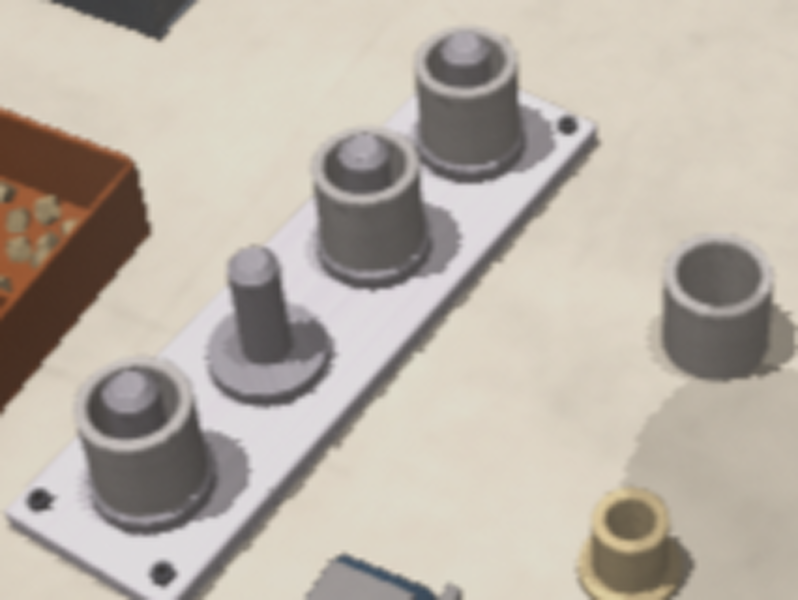

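Run:
```python
from h import *
ci=cams.camera_info("top");cs=cams.camera_info("scene")
k=160/738
for u,v,z in [(81,100,72),(247,123,72),(411,145,72),(575,166,72),(86,110,62),(412,153,62),(574,172,62),(465,488,42)]:
    print("top",z,np.round(onz(ci,200+u*k-.4,170+v*k-.4,z),1))
k=160/600
for u,v,z in [(131,388,72),(254,264,72),(363,152,72),(465,47,72),(717,275,42)]:
    print("scene",z,np.round(onz(cs,160+u*k-.4,190+v*k-.4,z),1))
```

```text
top 72 [599.1 -97.1  72. ]
top 72 [ 590.5 -167.    72. ]
top 72 [ 582.3 -235.7   72. ]
top 72 [ 574.5 -304.3   72. ]
top 62 [596.7 -97.1  62. ]
top 62 [ 580.5 -235.6   62. ]
top 62 [ 573.5 -304.1   62. ]
top 42 [ 439.5 -259.8   42. ]
scene 72 [595.6 -96.1  72. ]
scene 72 [ 587.2 -165.    72. ]
scene 72 [ 579.5 -233.1   72. ]
scene 72 [ 571.7 -303.2   72. ]
scene 42 [ 438.2 -259.3   42. ]
```

The two cameras agree to about 3 mm: bare tip ≈ (589,-166,72), spare sleeve top ≈ (439,-259.5,42). The spigot spacing also comes out at about 70 mm, as it should. The move starts with the fingers shut, high above everything.

Call:
{"op": "step_arm", "data": {
  "xyz": [
    [0,5,-3],
    [0,12,-7],
    [0,20,-11],
    [0,25,-14],
    [0,25,-14],
    [0,25,-14],
    [0,25,-14],
    [0,25,-14],
    [0,25,-14],
    [0,25,-14],
    [0,25,-14],
    [0,25,-14],
    [0,25,-14],
    [0,25,-14],
    [0,25,-14],
    [0,25,-14],
    [0,25,-14],
    [0,25,-14],
    [0,25,-14],
    [0,25,-14]
  ],
  "turn": [
    [0,0,0],
    [0,0,0],
    [0,0,0],
    [0,0,0],
    [0,0,0],
    [0,0,0],
    [0,0,0],
    [0,0,0],
    [0,0,0],
    [0,0,0],
    [0,0,0],
    [0,0,0],
    [0,0,0],
    [0,0,0],
    [0,0,0],
    [0,0,0],
    [0,0,0],
    [0,0,0],
    [0,0,0],
    [0,0,0]
  ],
  "fingers": [1,1,1,1,1,1,1,1,1,1,1,1,1,1,1,1,1,1,1,1]
}}

```text
time: 2.6
position: [548.2, -216.1, 231.4]
ee_rot: [[0.0, 0.958, 0.287], [0.0, 0.287, -0.958], [-1.0, 0.0, -0.0]]
ft_force: [1.1, -0.1, -0.0]
gripper_width: 0.1
```

Call:
{"op": "step_arm", "data": {
  "xyz": [
    [0,18,-12],
    [0,15,-10],
    [0,12,-8],
    [0,8,-6],
    [0,0,0],
    [0,0,0]
  ],
  "turn": [
    [0,0,0],
    [0,0,0],
    [0,0,0],
    [0,0,0],
    [0,0,0],
    [0,0,0]
  ],
  "fingers": [1,1,1,1,1,1]
}}

```text
time: 3.2
position: [587.7, -168.8, 231.2]
ee_rot: [[-0.0, 0.958, 0.287], [-0.0, 0.287, -0.958], [-1.0, -0.0, 0.0]]
ft_force: [0.2, -0.5, 1.0]
gripper_width: -0.1
```

Run:
```python
from h import *
s=sensors.get_state();p=s["position"];print(s["time"],np.round(p,1))
c="wrist";ci=cams.camera_info(c)
im,d=cams.get_image(c)
print(-np.array(ci["R"]).T@np.array(ci["t"]))
for l,z in [("bare_spigot_tip",72),("spare_sleeve_top",42)]:
    for q in finder.tip_of(l,c)[:3]: print(l,q["score"],np.round(q["xy"]),np.round(onz(ci,*q["xy"],z),1))
print(proj(ci,[589,-166,72]),proj(ci,[439,-259.5,42]),proj(ci,p))
cv2.imwrite("pics/w1.png",im)
```

```text
3.2 [ 587.7 -168.8  231.2]
[ 656.17981199 -148.21047409  374.52623152]
bare_spigot_tip 0.61 [313. 220.] [ 589.2 -168.    72. ]
[310.50861515 219.89232543] [355.25269384 372.29926369] [313.18459198 307.95017627]
```

View pics/w1.png

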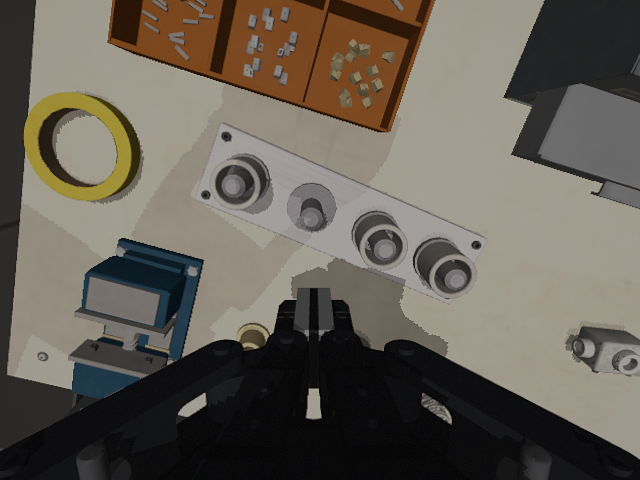

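The wrist view shows the bare spigot's top at about (312,220), which puts it at (589,-168) and agrees with the other cameras. I'll correct slightly and go down to 26 mm above it.

Call:
{"op": "step_arm", "data": {
  "xyz": [
    [5,0.9,-0.7],
    [12,0.9,-0.7],
    [20,0,0],
    [20,0,0],
    [20,0,0],
    [20,0,0],
    [15,0,0],
    [10,0,0],
    [7,0,0],
    [4,0,0],
    [0,0,0],
    [0,0,0],
    [0,0,0]
  ],
  "turn": [
    [0,0,0],
    [0,0,0],
    [0,0,0],
    [0,0,0],
    [0,0,0],
    [0,0,0],
    [0,0,0],
    [0,0,0],
    [0,0,0],
    [0,0,0],
    [0,0,0],
    [0,0,0],
    [0,0,0]
  ],
  "fingers": [1,1,1,1,1,1,1,1,1,1,1,1,1]
}}

```text
time: 4.65
position: [589.6, -166.8, 98.9]
ee_rot: [[0.001, 0.958, 0.287], [-0.0, 0.287, -0.958], [-1.0, 0.001, 0.001]]
ft_force: [0.6, 0.4, 0.1]
gripper_width: 0.2
```

Run:
```python
from h import *
s=sensors.get_state();p=s["position"];print(s["time"],np.round(p,1))
a,_=cams.get_image("wrist");b,_=cams.get_image("scene");t,_=cams.get_image("top")
b=cv2.resize(b[190:350,130:343],(798,600),interpolation=cv2.INTER_CUBIC)
cv2.imwrite("pics/w2.png",a);cv2.imwrite("pics/s2.png",b)
cv2.imwrite("pics/t2.png",cv2.resize(t[130:260,180:340],(738,600),interpolation=cv2.INTER_CUBIC))
ci=cams.camera_info("wrist"); print(proj(ci,[589,-167,72]),proj(ci,p))
cs=cams.camera_info("scene"); print((proj(cs,[589,-167,72])-[130,190])*3.746,(proj(cs,p)-[130,190])*3.746)
```

```text
4.65 [ 589.6 -166.8   98.9]
[313.47049123 284.70493031] [313.40176585 307.93650089]
[363.31623729 256.92581394] [353.02811657 208.70604977]
```

View pics/w2.png

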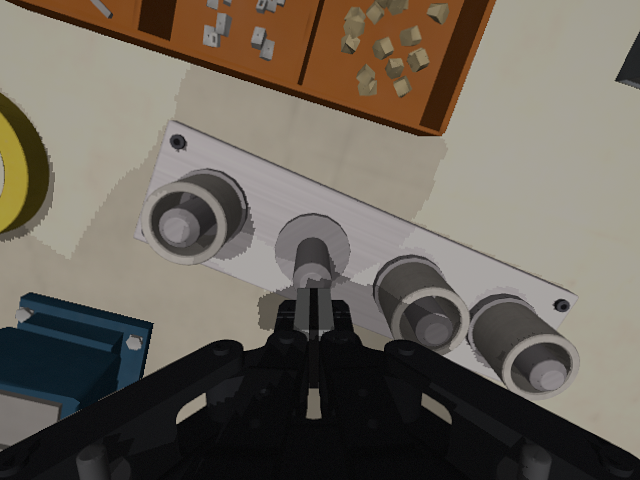

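View pics/s2.png

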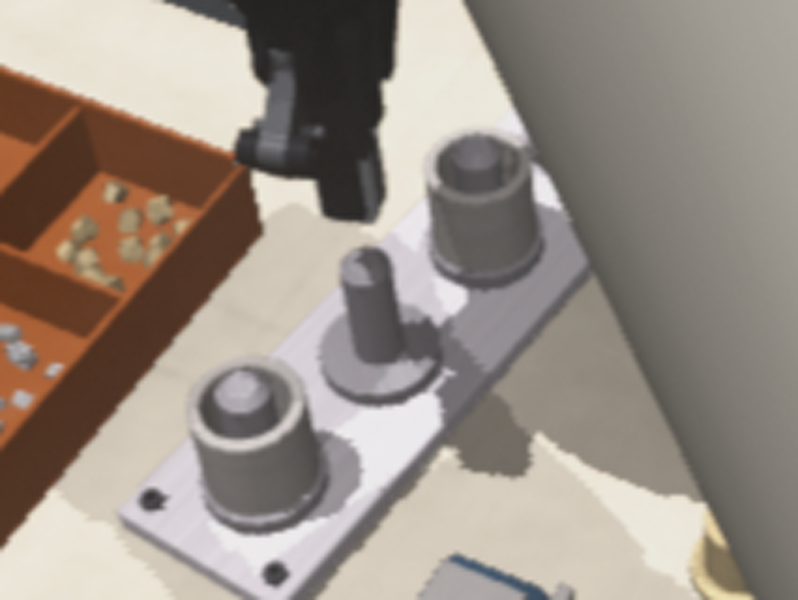

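The shut fingertips stand about 26 mm above the bare spigot's middle in both views (spigot tip at about (365,262) in the scene zoom). I'll hold here.

Call:
{"op": "step_arm", "data": {
  "xyz": [
    [0,0,0],
    [0,0,0],
    [0,0,0],
    [0,0,0],
    [0,0,0],
    [0,0,0],
    [0,0,0],
    [0,0,0],
    [0,0,0],
    [0,0,0],
    [0,0,0],
    [0,0,0],
    [0,0,0],
    [0,0,0],
    [0,0,0],
    [0,0,0],
    [0,0,0],
    [0,0,0],
    [0,0,0],
    [0,0,0]
  ],
  "turn": [
    [0,0,0],
    [0,0,0],
    [0,0,0],
    [0,0,0],
    [0,0,0],
    [0,0,0],
    [0,0,0],
    [0,0,0],
    [0,0,0],
    [0,0,0],
    [0,0,0],
    [0,0,0],
    [0,0,0],
    [0,0,0],
    [0,0,0],
    [0,0,0],
    [0,0,0],
    [0,0,0],
    [0,0,0],
    [0,0,0]
  ],
  "fingers": [1,1,1,1,1,1,1,1,1,1,1,1,1,1,1,1,1,1,1,1]
}}

```text
time: 6.8
position: [589.4, -166.6, 98.3]
ee_rot: [[0.0, 0.958, 0.287], [-0.0, 0.287, -0.958], [-1.0, 0.0, 0.0]]
ft_force: [0.6, -0.4, -1.3]
gripper_width: 0.2
```

Call:
{"op": "step_arm", "data": {
  "xyz": [
    [0,0,0],
    [0,0,0],
    [0,0,0],
    [0,0,0],
    [0,0,0],
    [-5,0,0],
    [-12,0,0],
    [-20,0,0],
    [-20,0,0],
    [-20,0,0],
    [-20,0,0],
    [-15,0,0],
    [-8,0,0],
    [0,0,0]
  ],
  "turn": [
    [0,0,0],
    [0,0,0],
    [0,0,0],
    [0,0,0],
    [0,0,0],
    [0,0,0],
    [0,0,0],
    [0,0,0],
    [0,0,0],
    [0,0,0],
    [0,0,0],
    [0,0,0],
    [0,0,0],
    [0,0,0]
  ],
  "fingers": [1,1,1,1,1,1,1,1,1,1,1,1,1,1]
}}

```text
time: 8.2
position: [589.8, -166.8, 219.8]
ee_rot: [[0.002, 0.958, 0.287], [-0.001, 0.287, -0.958], [-1.0, 0.002, 0.001]]
ft_force: [0.2, -0.4, -0.2]
gripper_width: 0.0
```

Call:
{"op": "step_arm", "data": {
  "xyz": [
    [0,-6,1],
    [0,-15,4],
    [0,-25,7],
    [0,-25,7],
    [0,-25,7],
    [0,-25,7],
    [0,-25,7],
    [0,-15,4],
    [0,-10,2],
    [0,0,0],
    [0,0,0]
  ],
  "turn": [
    [0,0,0],
    [0,0,0],
    [0,0,0],
    [0,0,0],
    [0,0,0],
    [0,0,0],
    [0,0,0],
    [0,0,0],
    [0,0,0],
    [0,0,0],
    [0,0,0]
  ],
  "fingers": [1,1,1,1,1,1,1,1,1,1,1]
}}

```text
time: 9.3
position: [439.0, -259.6, 218.2]
ee_rot: [[0.0, 0.958, 0.287], [0.0, 0.287, -0.958], [-1.0, 0.0, -0.0]]
ft_force: [0.2, 0.4, 1.1]
gripper_width: 0.2
```

Run:
```python
from h import *
s=sensors.get_state();p=s["position"];print(s["time"],np.round(p,1))
c="wrist";ci=cams.camera_info(c)
im,d=cams.get_image(c)
for q in finder.tip_of("spare_sleeve_top",c)[:4]: print(q["score"],np.round(q["xy"]),np.round(onz(ci,*q["xy"],42),1))
print(proj(ci,[439,-259.5,42]),proj(ci,p))
cv2.imwrite("pics/w3.png",im)
u,v=[int(x) for x in proj(ci,[439,-259.5,42])]; print(u-80,v-60)
cv2.imwrite("pics/w3z.png",cv2.resize(im[v-60:v+60,u-80:u+80],(800,600),interpolation=cv2.INTER_CUBIC))
```

```text
9.3 [ 439.  -259.6  218.2]
0.6 [310. 221.] [ 435.6 -257.8   42. ]
0.59 [202. 193.] [ 432.5 -160.1   42. ]
[313.10787294 217.9650105 ] [313.16773197 307.92416178]
233 157
```

View pics/w3z.png

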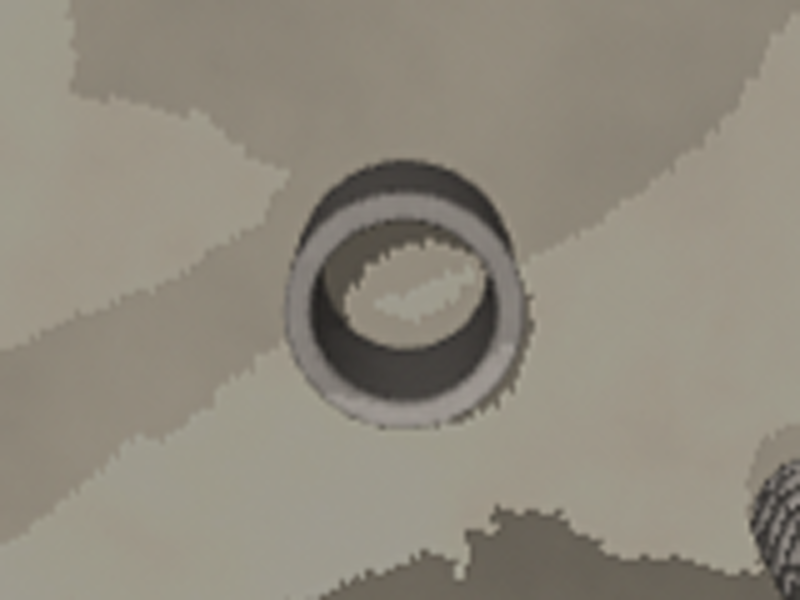

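View pics/w3.png

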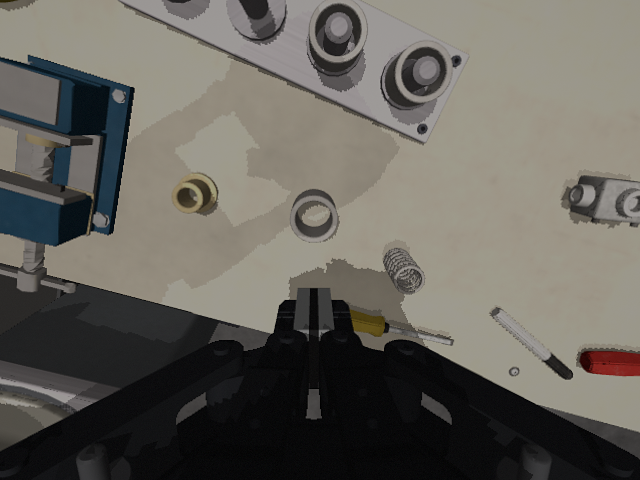

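The sleeve's rim centre is at about (313.7,219), against a predicted (313,218), so it agrees to within about 2 mm. The network's second hit at (202,193) is the brass bush. Next I'll go down to 26 mm above the sleeve's top.

Call:
{"op": "step_arm", "data": {
  "xyz": [
    [5,0,0],
    [12,0,0],
    [20,0,0],
    [20,0,0],
    [20,0,0],
    [20,0,0],
    [18,0,0],
    [14,0,0],
    [10,0,0],
    [7,0,0],
    [4,0,0],
    [0,0,0],
    [0,0,0],
    [0,0,0]
  ],
  "turn": [
    [0,0,0],
    [0,0,0],
    [0,0,0],
    [0,0,0],
    [0,0,0],
    [0,0,0],
    [0,0,0],
    [0,0,0],
    [0,0,0],
    [0,0,0],
    [0,0,0],
    [0,0,0],
    [0,0,0],
    [0,0,0]
  ],
  "fingers": [1,1,1,1,1,1,1,1,1,1,1,1,1,1]
}}

```text
time: 10.8
position: [438.9, -259.9, 68.8]
ee_rot: [[0.001, 0.958, 0.287], [-0.001, 0.287, -0.958], [-1.0, 0.001, 0.001]]
ft_force: [-0.3, 0.7, -0.5]
gripper_width: -0.2
```

Run:
```python
from h import *
s=sensors.get_state();p=s["position"];print(s["time"],np.round(p,1))
a,_=cams.get_image("wrist");b,_=cams.get_image("scene")
cv2.imwrite("pics/w4.png",a);cv2.imwrite("pics/s4.png",cv2.resize(b[160:320,250:463],(798,600),interpolation=cv2.INTER_CUBIC))
```

```text
10.8 [ 438.9 -259.9   68.8]
```

View pics/w4.png

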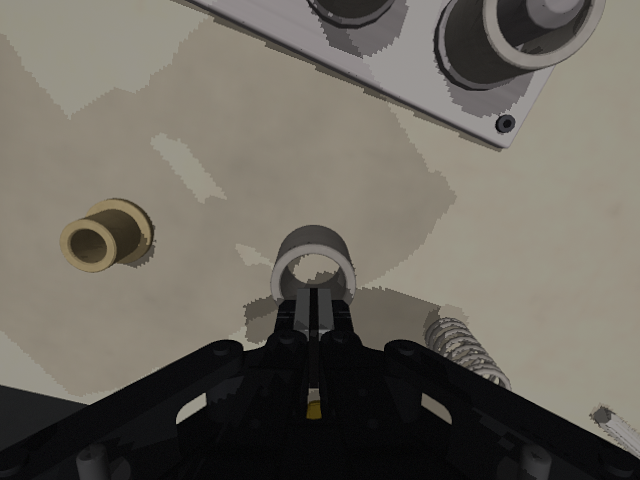

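View pics/s4.png

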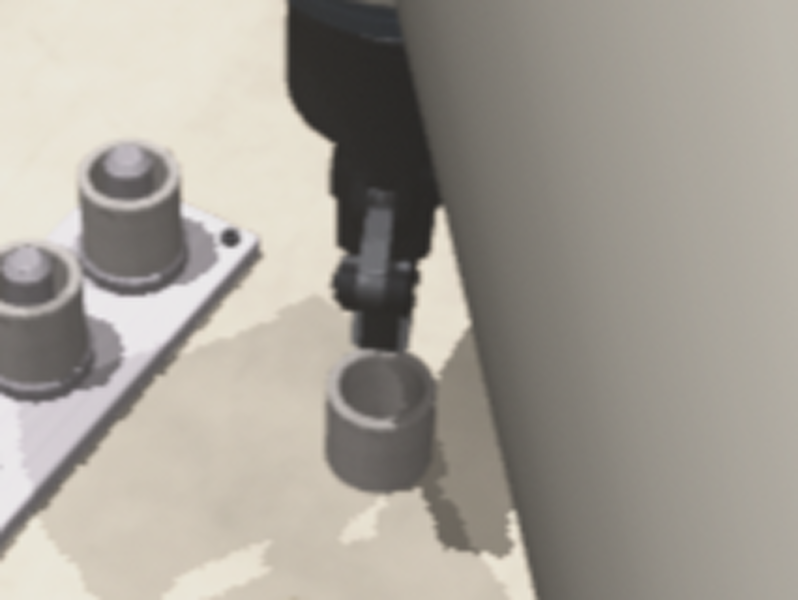

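The fingertips are centred above the sleeve (rim at about (313,285) in the wrist view, (381,388) in the scene zoom), clear of it and not touching. I'll hold here for more than two seconds.

Call:
{"op": "step_arm", "data": {
  "xyz": [
    [0,0,0],
    [0,0,0],
    [0,0,0],
    [0,0,0],
    [0,0,0],
    [0,0,0],
    [0,0,0],
    [0,0,0],
    [0,0,0],
    [0,0,0],
    [0,0,0],
    [0,0,0],
    [0,0,0],
    [0,0,0],
    [0,0,0],
    [0,0,0],
    [0,0,0],
    [0,0,0],
    [0,0,0],
    [0,0,0]
  ],
  "turn": [
    [0,0,0],
    [0,0,0],
    [0,0,0],
    [0,0,0],
    [0,0,0],
    [0,0,0],
    [0,0,0],
    [0,0,0],
    [0,0,0],
    [0,0,0],
    [0,0,0],
    [0,0,0],
    [0,0,0],
    [0,0,0],
    [0,0,0],
    [0,0,0],
    [0,0,0],
    [0,0,0],
    [0,0,0],
    [0,0,0]
  ],
  "fingers": [1,1,1,1,1,1,1,1,1,1,1,1,1,1,1,1,1,1,1,1]
}}

```text
time: 12.9
position: [438.7, -259.7, 68.3]
ee_rot: [[-0.0, 0.958, 0.287], [0.0, 0.287, -0.958], [-1.0, -0.0, -0.0]]
ft_force: [0.4, 0.3, 0.3]
gripper_width: 0.1
```

Call:
{"op": "step_arm", "data": {
  "xyz": [
    [0,0,0],
    [0,0,0],
    [0,0,0],
    [0,0,0],
    [0,0,0]
  ],
  "turn": [
    [0,0,0],
    [0,0,0],
    [0,0,0],
    [0,0,0],
    [0,0,0]
  ],
  "fingers": [1,1,1,1,1]
}}

```text
time: 13.4
position: [438.7, -259.7, 68.3]
ee_rot: [[0.0, 0.958, 0.287], [0.0, 0.287, -0.958], [-1.0, 0.0, 0.0]]
ft_force: [-0.3, -0.6, -0.4]
gripper_width: 0.0
```

Run:
```python
from h import *
s=sensors.get_state();print(s["time"],np.round(s["position"],1),np.round(s["ft_force"],1),np.abs(s["joint_vel"]).max())
print(order.job_done())
```

```text
13.4 [ 438.7 -259.7   68.3] [-0.3 -0.6 -0.4] 0.002991874736140472
the job is handed in; nothing more can be done
None
```

I pointed at both places in the order asked and handed the job in at 13.4 s, with the hand still pointing at the spare sleeve.

- **Bare spigot:** it is the second from the left (robot's left). With the fingers shut and pointing down, I held about 26 mm above the middle of its top for over 2.5 s. The fingertips were at (589, -167, 98).
- **Spare sleeve:** I raised the hand to z ≈ 220, crossed over, and held about 26 mm above the middle of its top for over 2.5 s. The fingertips were at (439, -260, 68).

**Last checks:** the arm was still, and the force readings stayed at noise level (about 1 N). In the pictures taken at each pointing pose, the fingertips were clear of the parts and nothing had moved.

**Disagreements:** the positions I measured by eye in the three camera views agreed to about 3 mm. The trained networks also gave some wrong or offset hits:
- In the overhead picture, the best bare-spigot hit was about 9 mm off.
- In the overhead picture, a low-scoring bare-spigot hit fell on a sleeved spigot.
- In the wrist picture, a second spare-sleeve hit was the brass bush.

I set these aside after comparing them with the pictures.

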